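# Click the battery pack into the bench charger

## Robot

A 6-joint arm with a two-finger parallel gripper is mounted at the origin on the work surface. World frame = base frame: x ahead of the robot, y to its left, z up, the work surface at z = 0. Lengths are in m, angles in rad, forces in N, time in s.
With the tool pointing down it reaches from about 0.375 to 0.9 m from the base axis. Payload 3.1 kg.
Tool frame: the origin (TCP) lies at the very end of the fingers, on their centre line; the grasp point (between the pads) lies 19 mm behind it (grip_depth is the distance from the TCP to the grasp point, in m); z points along the fingers, y is the line along which they close (so a half turn about z gives the same grasp; the last joint's range is limited). The gripper opens to 85 mm and grips with 20 to 120 N. Pads are 22 mm wide; open, the fingers measure 114 mm over their backs; the gripper's body (76 mm by 85 mm) begins 54 mm behind the grasp point. The pads swing forward as they close: fully open they stand 13 mm farther back than shut.
Start: joints at [1.117, 0.527, 1.433, -0, 1.181, -0.178], TCP at [0.17, 0.601, 0.231] pointing down, gripper open.
Joint ranges: [-3.08, 3.08], [-0.75, 2.2], [0.22, 2.44], [-1.43, 4.57], [0, 2.65], [-2.85, 2.85]. Speed limits (rad/s): [2.79, 2.79, 3.14, 3.14, 3.14, 3.14].

## Interface

Orientations are given as a unit quaternion [x, y, z, w].
In Python, from station import * gives the robot as it stands.
- The arm moves only by the tool apply_moves, never from a script. Its argument "plan" is a list of rows, each a list of 7 numbers: the shift along the tool's x, y, z in m, then the turn, a rotation vector about the tool's x, y, z in rad, then the gripper command: -1 is fully open, 1 is shut, values between are in proportion. In form: [[dx, dy, dz, wx, wy, wz, jaw], ...]. A call has 1 to 8 rows; each row shifts and turns the commanded pose from where the row before left it, along the tool's axes as they then stand; what a row does not reach is not made up. A row lasts 1/8 s, in which the tool goes at most 62.5 mm and 10.7 degrees, less where a joint would pass 70% of its speed; a pose out of reach is approached as far as the arm can. A call is refused whole if a number of a shift passes 0.0625 or a number of a turn 0.188, either way. A call with a gripper value outside its range is refused whole. The fingers move at their own pace and stop on an object; "force" is the grip in N (left out, the last holds). Time passes only in rows, so rows that do not move let the fingers close. It gives the time, the measured TCP pose, the force, the opening and the grip force at its end, in the units of the state.
- sense(): the state, without advancing time (a new reading comes with each control period).
- snapshot(name): name is "side" or "top"; returns the picture (480x640x3 uint8, red, green, blue); there is no depth.
- calibration(name): a dict with "camera_matrix" (3x3 intrinsics, pixels), "k1" (the pictures are not rectified: a ray, as slopes to the right and down, at radius r is drawn at 1 + k1 r^2 times it, then the intrinsics apply), "R" (3x3) and "t" (3): a world point X has camera coordinates R X + t. Camera axes: x right, y down, z forward; pixel columns grow to the right and rows downward; lengths in m; the calibration is good to about 2 mm. A picture is of the moment at which its call begins. calibration takes no time and is no camera call.
- sign_off(): hands the job in; it is judged then, once.
The state is a dict: "t": time; "q": joint angles; "qd": joint speeds; "tau": joint torques, N m; "tcp_pos": TCP position; "tool_rot": TCP orientation; "force": force on the tool from outside, world axes, zero at the start; "ft_torque": the same for the moment, N m; "finger_gap": opening from 0.0 (shut) to 1.0 (fully open); "gripper_force": force on a finger pad.
Only numpy, scipy, OpenCV 4.12 (cv2) and the standard library are available. Lean on these libraries where they do the work, as an engineer would, in place of code of your own. Each camera call takes 0.05 s, during which the arm holds its last target. There are 200 camera calls.

## Task

Charge the larger of the two battery packs: slide it, foot between the rails, into the bench charger until it is fully home against the back and the spring catch has clicked back out behind it, then let go. Ease it up to the stop slowly and never force it (keep every push or knock on the charger under about 50 N), keep the pack upright, and leave everything else on the bench where it is.

Things in the scene. Friction and masses are not known exactly. Their poses are not given: they have to be found in the camera images.
- pack: The larger battery pack, loose, about 0.55 kg, upright on its black foot. Origin: centre of its underside; x along its length, z up. Foot: plate 110 long (x) x 74 wide (y) x 12 high. Grey body on it: 110 long x 56 wide, top 65 above the underside; end faces flush with the foot's. Either end may lead into the charger.
- charger: Bench charger, fixed, black and grey plastic. x is the direction in which the pack slides in (level), z up. Origin: on the bench, under the origin of a fully home pack when the bay is at its middle setting. The stop and the spring catch sit on one carriage, locked somewhere within 7 either way along x, not told: a home pack has its origin at (-7 to +7, 0, 24) here. In all 130 wide (y), 144 high.
- bay_mouth (a point): Front edge of the charger's deck, mid-width, at (-100, 0, 24) in the charger's frame. The deck is flat at z = 24 from here to the stop; outside, a bevel falls away to x = -111. Rails both sides, 77 apart inside (foot 74), outer faces at y = +-50.5, tops at z = 45.5; their lead-in flares from x = -75 out to x = -103.
- lip_start (a point): Where the rails' lips begin, mid-width, at (-40, 0, 39.5) in the charger's frame, on to the stop; 63 apart, underside z = 39.5, 3.5 above the foot of a pack on the deck. So the pack can only be slid in from the mouth. With its origin at about x = -70 it is 25 under the lips and rests by itself.
- head_edge (a point): Lower front edge, mid-width, of the thick head that overhangs the bay, at (-6, 0, 99) in the charger's frame; the head is 110 wide and reaches from z = 99 to 144 and back to x = 115. A hand holding the pack meets it before the pack is home: let go and push on its rear face, the last 20 mm at 20 mm/s or slower (a faster hit on the stop can pass 50 N).
- catch (a joint): Spring catch at the charger's +y rail, steel: 0 sprung out, up to 0.011 m pushed aside (to +y). The foot's leading corner meets its slope at pack origin x of about -140 and pushes it aside 5 to 6 mm (5 to 15 N); the foot's side holds it so until the pack's rear end has passed it, 2.5 mm before the stop; then it clicks back, square behind the foot. Sliding on takes 3 to 15 N, most at first.
- small_pack: The smaller battery pack, the wrong one, same materials: foot 84 x 56 x 12, body 44 wide, 46 high in all. Origin: centre of its underside. Loose; leave it.
- tape: Roll of masking tape lying flat, outer diameter 96, 25 high; origin under its centre. Leave it.
- jar: Steel jar, diameter 64, 80 high; origin under its centre. Leave it.
- spray: Spray can, diameter 60, 180 high; origin under its centre. Leave it.
- wrench: Steel spanner 200 long lying flat; origin under its middle. Leave it.
- spring0: Valve spring standing upright on a 3 mm cardboard sheet, diameter 31, 48 high; origin under its centre. Leave it.
- spring1: A second such valve spring. Leave it.
- spring2: A third such valve spring. Leave it.
Things that resemble listed ones, but are neither listed nor needed, are in the scene too. What is shaped like the pack but purple or yellow is not meant.

How it is judged:
On the way, in this order (a step that is already met when the one before it is completed fails the run):
1. the pack, between the rails, pushes the catch aside with its foot (value of joint catch above 0.003 m and x of pack in the frame of charger between -0.05 and 0.008 m and y of pack in the frame of charger between -0.006 and 0.006 m), for 0.02 s.
2. the pack is fully home and the catch has sprung back behind it (x of pack in the frame of charger between -0.012 and 0.01 m and y of pack in the frame of charger between -0.004 and 0.004 m and z of pack in the frame of charger between 0.021 and 0.028 m and angle between the x axis of pack and the x axis of charger, either way round below 0.06 rad and angle between pack's own z axis and vertical below 0.06 rad and value of joint catch below 0.002 m), for 0.2 s.
At the end, for the whole second after the job is handed in: The larger pack lies in the charger, past the catch (its origin 12 mm short of to 10 mm past the middle setting along the slide, within 4 mm sideways, resting on the deck, level and in line within 0.06 rad), the catch sprung back out behind it (under 2 mm from rest), the pack at rest (all of step 2 and linear speed of pack below 0.01 m/s); the robot touches nothing.
It fails at once if the pack is pressed against the charger with more than 50 N (contact force between pack and charger above 50 N).
It fails at once if the robot presses on the charger with more than 50 N (contact force between any of the fingers, the arm and charger above 50 N).
It fails at once if the pack is tipped by more than 35 degrees (angle between pack's own z axis and vertical above 0.61 rad).
It fails at once if something else on the bench is moved by more than 20 mm (distance of any of small_pack, tape, jar, spray, wrench, spring0, spring1, spring2 from where it was at the start of the episode above 0.02 m).
It also fails if it takes over 58 s, if anything falls off the work surface, if the arm or the gripper's body presses on something with over 40 N, if the wrist force passes 120 N, or if a joint passes its speed limit or range.

## Working session

There is one attempt and no reset: what is moved stays moved. The work goes in short steps, Python scripts to look and compute and a tool call to move; the robot and the scene stay as the last step left them, time stands still between calls to the robot, and variables do not carry over. Pictures are saved under pics/ and viewed, at most 10 in all, crops included, and the job is handed in when it is done.

Besides the shell and the picture viewer there is one more tool, called after "Emit:" by a JSON object that holds its "op" and its "data", one argument or row to a line. apply_moves: Moves the arm, as the interface text tells. Its arguments: {"type":"object","properties":{"plan":{"type":"array"},"force":{"type":"number"}},"required":["plan"]}

```bash
mkdir -p pics
python3 - <<'E'
from station import *
import cv2
for n in("top","side"):
    im=snapshot(n); cv2.imwrite(f"pics/{n}0.png",im[...,::-1])
    c=calibration(n); print(n,c)
s=sense(); print(s)
E
```

```text
top {'camera_matrix': array([[572.51777116,   0.        , 322.63535879],
       [  0.        , 572.51777116, 234.09391952],
       [  0.        ,   0.        ,   1.        ]]), 'k1': -0.05446859992303946, 'R': array([[ 0.02231003, -0.99973519,  0.00564066],
       [-0.99712683, -0.02265965, -0.07228153],
       [ 0.0723902 , -0.00401185, -0.99736832]]), 't': array([0.036861  , 0.48248527, 1.3380877 ])}
side {'camera_matrix': array([[601.65520515,   0.        , 321.03350692],
       [  0.        , 601.65520515, 232.58271612],
       [  0.        ,   0.        ,   1.        ]]), 'k1': -0.07078993323099705, 'R': array([[ 0.83773613, -0.54565169, -0.02150382],
       [-0.38606893, -0.56396071, -0.72999938],
       [ 0.38619809,  0.61984882, -0.68310942]]), 't': array([-0.38598267,  0.24829173,  1.63022895])}
{'t': 0.1, 'q': array([ 1.11650842e+00,  5.28367656e-01,  1.43380537e+00,  1.69850460e-05,
        1.18143204e+00, -1.78535427e-01]), 'qd': array([ 0.00101059, -0.00231886, -0.00440553,  0.00109762,  0.00054557,
       -0.00055009]), 'tau': array([-2.35379857e-04, -4.43306351e+01, -1.78586769e+01, -1.93041260e-04,
        3.97168231e-03,  9.40396689e-06]), 'tcp_pos': array([0.16986002, 0.60078137, 0.23042498]), 'tool_rot': array([ 1.37442952e-01,  9.90509173e-01, -9.53809141e-04, -3.20552138e-04]), 'force': array([ 0.23533336,  0.05595609, -0.36886831]), 'ft_torque': array([ 0.00779352, -0.03513592, -0.02059998]), 'gripper_force': 0.0, 'finger_gap': 1.0005623435627746}
```

View pics/top0.png

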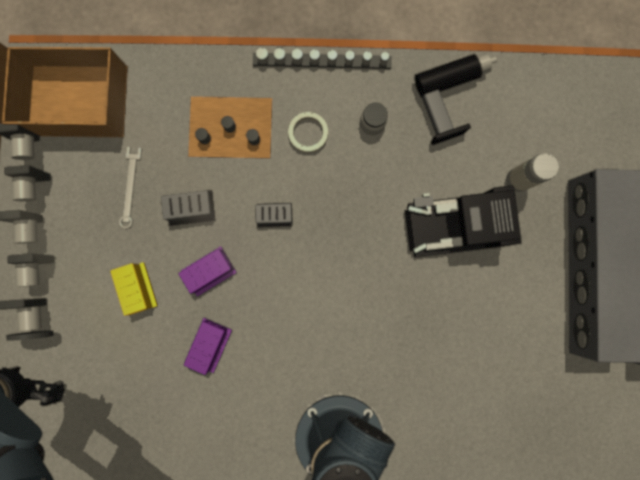

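View pics/side0.png

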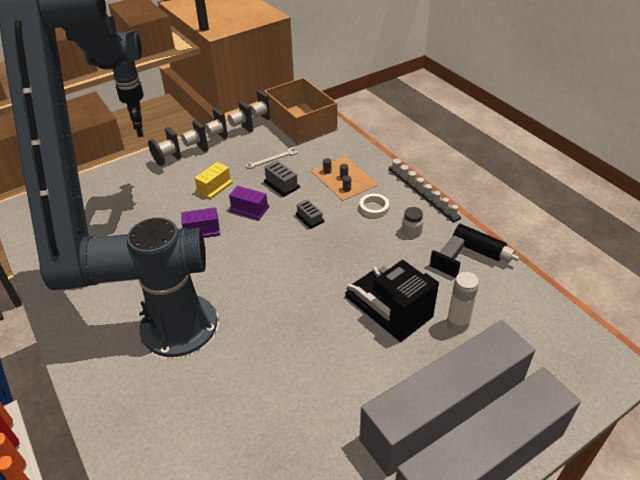

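Top view: larger grey pack at (187,206), small pack at (273,214), charger with mouth at x≈408 and head to (520,215), sliding right (world −y). The side view agrees: pack at (281,178), charger at (395,298). Next I'll enlarge these areas.

```bash
cat > h.py <<'E'
import numpy as np, cv2
from station import *
def ray(n,p):
    c=calibration(n);K=c["camera_matrix"];d=((np.array(p,float)-K[:2,2])/K[0,0])
    s=d.copy()
    for _ in range(20): s=d/(1+c["k1"]*(s@s))
    return -c["R"].T@c["t"], c["R"].T@np.r_[s,1]
def onz(n,p,z):
    o,d=ray(n,p); return o+d*(z-o[2])/d[2]
def proj(n,X):
    c=calibration(n);q=c["R"]@np.array(X,float)+c["t"];s=q[:2]/q[2]
    K=c["camera_matrix"];return K[0,0]*s*(1+c["k1"]*(s@s))+K[:2,2]
def crop(im,x,y,w,h,k): return cv2.resize(im[y:y+h,x:x+w],None,fx=k,fy=k,interpolation=cv2.INTER_CUBIC)
E
python3 - <<'E'
from h import *
t=cv2.imread("pics/top0.png");s=cv2.imread("pics/side0.png")
g=lambda a:np.clip(255*(a/255.)**.55,0,255).astype('u1')
cv2.imwrite("pics/m1.png",g(np.vstack([crop(t,400,180,130,85,6)])))
a=crop(t,155,180,65,50,6);b=crop(s,255,155,65,50,6)
c=crop(s,340,250,105,90,4)
cv2.imwrite("pics/m2.png",g(np.vstack([np.hstack([a,b]),np.pad(crop(s,340,255,104,70,4),((0,0),(0,364),(0,0)))])[:600]))
E
```

```text
(no output)
```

View pics/m1.png

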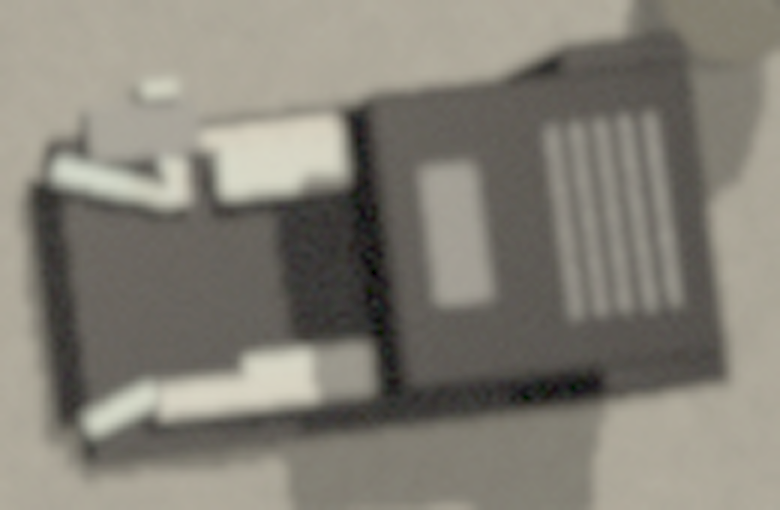

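View pics/m2.png

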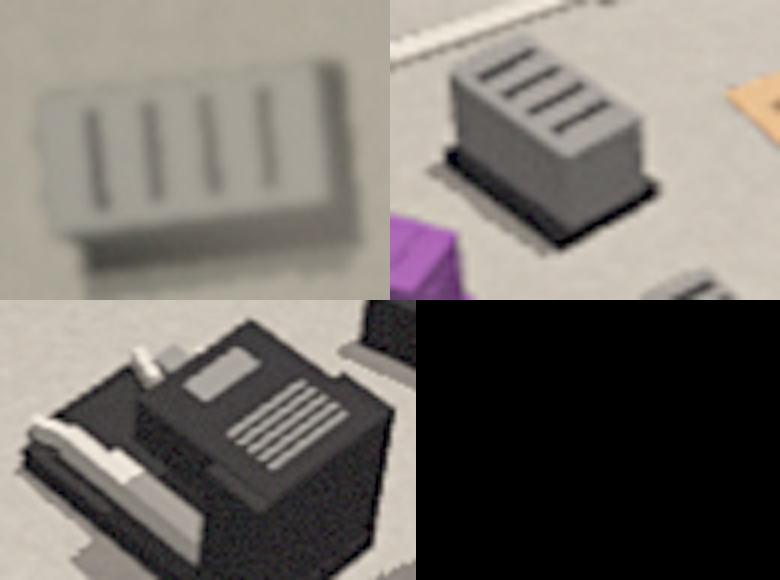

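Charger crop: head front-edge corners about (368,98) and (393,388), lower lip start (243,352), upper rail outer edge (200,130)–(345,112), lower rail outer edge (160,422)–(375,398). The catch is on the top-image side, which is charger +y = world +x. The pack is nearly parallel, with top-face corners in crop at about (40,95), (325,65), (332,200), (50,238).

```bash
cat > m.py <<'E'
from h import *
f=lambda x0,y0,k,c:((np.array(c)+.5)/k-.5+[x0,y0])
P={}
for nm,c,z in [("headF+",(368,98),.144),("headF-",(395,388),.144),("railU0",(200,130),.0455),("railU1",(345,112),.0455),("railL0",(160,422),.0455),("railL1",(375,398),.0455),("lipL",(243,352),.0455),("lipU",(217,203),.0455),("deckF+",(68,195),.024),("deckF-",(85,412),.024),("headR-",(725,378),.144),("headR+",(688,72),.144)]:
    P[nm]=onz("top",f(400,180,6,c),z); print(nm,P[nm].round(4))
d=lambda a,b:np.linalg.norm(P[a]-P[b])
print("head w",d("headF+","headF-"),"len",d("headF-","headR-"),d("headF+","headR+"))
ang=lambda a,b:np.degrees(np.arctan2(*(P[b]-P[a])[[1,0]]))
for a,b in [("headF+","headF-"),("headF-","headR-"),("railU0","railU1"),("railL0","railL1"),("deckF+","deckF-"),("headF+","headR+")]:print(a,b,ang(a,b))
for n,cs in (("top",[(42,95),(325,66),(332,200),(52,238)]),("side",[(452-390,75),(535-390,38),(640-390,115),(560-390,155)])):
    x0,y0=(155,180) if n=="top" else (255,155)
    W=[onz(n,f(x0,y0,6,c),.065) for c in cs]
    print(n,np.round(W,4).tolist(),np.mean(W,0).round(4));
    for i in range(4):
        v=W[(i+1)%4]-W[i];print(np.linalg.norm(v).round(4),np.degrees(np.arctan2(v[1],v[0])).round(2))
# mask-based pack outline in the top view
W=[onz("side",f(255,155,6,c),0) for c in [(445-390,160),(562-390,245),(658-390,188)]]
print(np.round(W,4).tolist())
for i in range(2):
    v=W[i+1]-W[i];print(np.linalg.norm(v).round(4),np.degrees(np.arctan2(v[1],v[0])).round(2))
print((W[0]+W[2])/2)
E
python3 m.py
```

```text
headF+ [ 0.5621 -0.2495  0.144 ]
headF- [ 0.4574 -0.2597  0.144 ]
railU0 [ 0.5622 -0.208   0.0455]
railU1 [ 0.5707 -0.2648  0.0455]
railL0 [ 0.4482 -0.1933  0.0455]
railL1 [ 0.4593 -0.277   0.0455]
lipL [ 0.476  -0.2254  0.0455]
lipU [ 0.5338 -0.2148  0.0455]
deckF+ [ 0.538  -0.1601  0.024 ]
deckF- [ 0.4525 -0.1677  0.024 ]
headR- [ 0.4637 -0.3797  0.144 ]
headR+ [ 0.5745 -0.3665  0.144 ]
head w 0.10515055862817783 len 0.1201751187413254 0.11770057684638975
headF+ headF- -174.43498753687268
headF- headR- -87.01690445481456
railU0 railU1 -81.53009565713411
railL0 railL1 -82.41191194561291
deckF+ deckF- -174.89352482763852
headF+ headR+ -83.9226566107906
top [[0.5589, 0.4206, 0.065], [0.5724, 0.312, 0.065], [0.5209, 0.3074, 0.065], [0.5039, 0.4143, 0.065]] [0.539  0.3636 0.065 ]
0.1094 -82.9
0.0518 -174.86
0.1083 99.01
0.0554 6.52
side [[0.5005, 0.4061, 0.065], [0.5566, 0.4096, 0.065], [0.5685, 0.314, 0.065], [0.5138, 0.3084, 0.065]] [0.5348 0.3595 0.065 ]
0.0562 3.61
0.0964 -82.92
0.055 -174.13
0.0986 97.73
[[0.4952, 0.4162, 0.0], [0.5119, 0.3113, 0.0], [0.583, 0.3241, 0.0]]
0.1062 -80.96
0.0722 10.25
[0.53909241 0.37017522 0.        ]
```

```bash
cat >> h.py <<'E'
from scipy.ndimage import map_coordinates, gaussian_filter1d
def edge(im,a,b,sgn=0,half=4):
    """sub-pixel straight edge near segment a-b (pixels): returns refined ends"""
    a,b=np.array(a,float),np.array(b,float);u=(b-a)/np.linalg.norm(b-a);n=np.array([-u[1],u[0]])
    s=np.linspace(.1,.9,25)*np.linalg.norm(b-a);o=np.arange(-half,half+.01,.1)
    p=a+s[:,None,None]*u+o[None,:,None]*n
    v=map_coordinates(im,[p[...,1],p[...,0]],order=1)
    g=gaussian_filter1d(v,6,axis=1,order=1); g=np.abs(g) if sgn==0 else g*sgn
    k=o[g.argmax(1)]
    m=np.ones(len(s),bool)
    for _ in range(4):
        c=np.polyfit(s[m],k[m],1);r=k-np.polyval(c,s);m=np.abs(r)<max(.25,1.5*r[m].std())
    f=lambda q,l:q+n*np.polyval(c,l)
    return f(a,0),f(b,np.linalg.norm(b-a)),r[m].std(),m.sum()
E
cat > e.py <<'E'
from h import *
import sys
im=cv2.imread("pics/top0.png").astype(float).mean(2)
f=lambda x0,y0,k,c:((np.array(c)+.5)/k-.5+[x0,y0])
def go(nm,c,a,b,z,x0=400,y0=180,half=2):
    A,B,r,m=edge(im,f(x0,y0,6,a),f(x0,y0,6,b),half=half)
    W=onz("top",A,z),onz("top",B,z);v=W[1]-W[0]
    print(nm,"res",round(r,2),m,"ang",np.degrees(np.arctan2(v[1],v[0])).round(2),np.round(W,4).tolist())
go("head front",0,(370,110),(393,380),.144)
go("head rear",0,(693,85),(725,370),.144)
go("head +y",0,(375,98),(510,82),.144)
go("head -y",0,(400,388),(590,374),.144)
go("railU outer",0,(205,129),(345,111),.0455)
go("railU inner",0,(225,203),(300,195),.0455)
go("railL outer",0,(165,422),(310,407),.0455)
go("railL inner",0,(250,350),(370,340),.0455)
go("deckfront",0,(68,200),(85,400),.024)
for nm,a,b in [("top",(42,95),(315,66)),("bot",(55,238),(330,204)),("right",(327,72),(332,195)),("left",(42,100),(50,232))]:
    go("pack "+nm,0,a,b,.065,155,180)
E
python3 e.py
```

```text
head front res 0.11 19 ang -173.89 [[0.5578, -0.251, 0.144], [0.4605, -0.2614, 0.144]]
head rear res 0.07 23 ang -172.67 [[0.5697, -0.3678, 0.144], [0.4667, -0.381, 0.144]]
head +y res 0.06 25 ang -81.84 [[0.5637, -0.2518, 0.144], [0.5708, -0.301, 0.144]]
head -y res 0.12 21 ang -83.57 [[0.458, -0.2614, 0.144], [0.4658, -0.3303, 0.144]]
railU outer res 0.07 25 ang -81.95 [[0.5623, -0.21, 0.0455], [0.57, -0.2649, 0.0455]]
railU inner res 0.05 25 ang -82.56 [[0.5349, -0.2178, 0.0455], [0.5388, -0.2471, 0.0455]]
railL outer res 0.06 25 ang -82.54 [[0.4492, -0.1952, 0.0455], [0.4566, -0.2515, 0.0455]]
railL inner res 0.08 25 ang -82.41 [[0.4756, -0.2282, 0.0455], [0.4818, -0.2749, 0.0455]]
deckfront res 0.12 23 ang -172.31 [[0.5358, -0.1576, 0.024], [0.4573, -0.1682, 0.024]]
pack top res 0.1 21 ang -82.23 [[0.5609, 0.4209, 0.065], [0.5752, 0.3163, 0.065]]
pack bot res 0.09 25 ang -81.35 [[0.5045, 0.4133, 0.065], [0.5205, 0.3083, 0.065]]
pack right res 0.05 25 ang -174.32 [[0.57, 0.3136, 0.065], [0.5227, 0.3089, 0.065]]
pack left res 0.14 22 ang -172.63 [[0.5567, 0.4237, 0.065], [0.506, 0.4171, 0.065]]
```

Emit:
{"op": "apply_moves", "data": {
  "plan": [
    [-0.0516,-0.0141,0,0,0,0,-1],
    [-0.0516,-0.0141,0,0,0,0,-1],
    [-0.0516,-0.0141,0,0,0,0,-1],
    [-0.0516,-0.0141,0,0,0,0,-1],
    [-0.0516,-0.0141,0,0,0,0,-1],
    [-0.0516,-0.0141,0,0,0,0,-1],
    [-0.0516,-0.0141,0,0,0,0,-1],
    [-0.0516,-0.0141,0,0,0,0,-1]
  ],
  "force": 50
}}

```text
t: 1.1
tcp_pos: [0.5377, 0.3792, 0.2308]
tool_rot: [0.138, 0.99, -0.0, -0.0]
force: [0.8, 0.5, 0.1]
finger_gap: 0.999
gripper_force: 0.0
```

Emit:
{"op": "apply_moves", "data": {
  "plan": [
    [0,0,0.014,0,0,0.165,-1],
    [0,0,0.014,0,0,0.165,-1],
    [0,0,0.014,0,0,0.165,-1],
    [0,0,0.014,0,0,0.165,-1],
    [0,0,0.014,0,0,0.165,-1],
    [0,0,0.014,0,0,0.165,-1],
    [0,0,0.014,0,0,0.165,-1],
    [0,0,0,0,0,0,-1]
  ]
}}

```text
t: 2.1
tcp_pos: [0.5354, 0.3798, 0.1315]
tool_rot: [0.655, 0.755, -0.002, -0.001]
force: [0.2, -0.2, -0.5]
finger_gap: 0.999
gripper_force: 0.0
```

```bash
cat >> h.py <<'E'
from scipy.spatial.transform import Rotation as Ro
D=np.array([.1305,-.9914,0]);Y=np.array([.9914,.1305,0]);CO=D*.3255+Y*.4716
def st():
    s=sense();R=Ro.from_quat(s["tool_rot"]).as_matrix();p=s["tcp_pos"]
    print("t",round(s["t"],2),"tcp",p.round(4),"chg",((p-CO)@D).round(4),((p-CO)@Y).round(4),"yaw_y",np.degrees(np.arctan2(R[1,1],R[0,1])).round(2),"tilt",R[:2,2].round(4),"gap",round(s["finger_gap"],3),"gf",s["gripper_force"],"F",s["force"].round(1),"q",s["q"].round(2))
    return s,R
def tool(w):
    R=Ro.from_quat(sense()["tool_rot"]).as_matrix();return (R.T@np.array(w)).round(4)
E
python3 -c "
from h import *
s,R=st(); print(tool(np.array([.537,.380,.03])-s['tcp_pos']))
cv2.imwrite('pics/t1.png',crop(snapshot('top')[...,::-1],130,150,110,90,7)); cv2.imwrite('pics/s1.png',crop(snapshot('side')[...,::-1],215,90,110,120,5))
"
```

```text
t 2.1 tcp [0.5354 0.3798 0.1315] chg -0.6321 0.1088 yaw_y 8.13 tilt [-0.0037 -0.0018] gap 0.999 gf 0.0 F [ 0.2 -0.2 -0.5] q [ 0.45  0.69  1.43 -0.    1.03  0.31]
[1.000e-04 2.000e-03 1.015e-01]
```

View pics/s1.png

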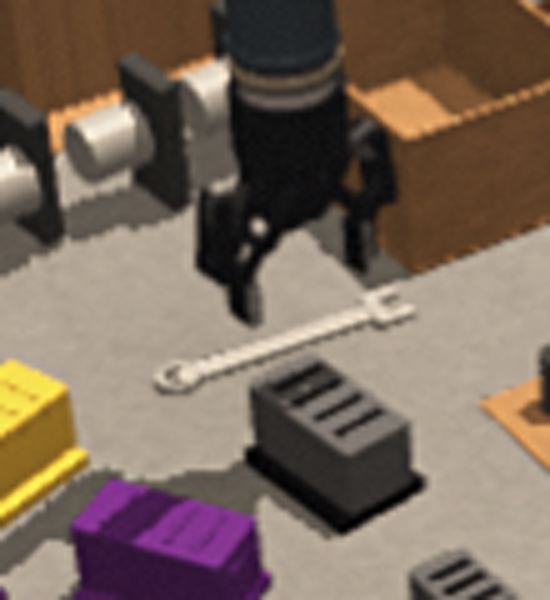

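The side view shows the open fingers above and straddling the pack's width, lined up with its sides. I'll go down and grip.

Emit:
{"op": "apply_moves", "data": {
  "plan": [
    [0,0.002,0.03,0,0,0,-1],
    [0,0,0.03,0,0,0,-1],
    [0,0,0.02,0,0,0,-1],
    [0,0,0.012,0,0,0,-1],
    [0,0,0.009,0,0,0,-1],
    [0,0,0,0,0,0,1],
    [0,0,0,0,0,0,1],
    [0,0,0,0,0,0,1]
  ],
  "force": 50
}}

```text
t: 3.2
tcp_pos: [0.539, 0.3811, 0.0332]
tool_rot: [0.656, 0.755, 0.001, 0.0]
force: [0.2, -0.1, 2.0]
finger_gap: 0.641
gripper_force: 57.7
```

Emit:
{"op": "apply_moves", "data": {
  "plan": [
    [0,0,0,0,0,0,1],
    [0,0,0,0,0,0,1],
    [0,0,0,0,0,0,1],
    [0,0,-0.01,0,0,0,1],
    [0,0,-0.02,0,0,0,1],
    [0,0,-0.03,0,0,0,1],
    [0,0,-0.03,0,0,0,1],
    [0,0,0,0,0,0,1]
  ]
}}

```text
t: 4.2
tcp_pos: [0.5407, 0.3816, 0.1255]
tool_rot: [0.656, 0.755, 0.003, 0.001]
force: [0.7, 1.1, -6.7]
finger_gap: 0.647
gripper_force: 57.0
```

```bash
python3 -c "
from h import *
s,R=st()
a=snapshot('side')[...,::-1];b=snapshot('top')[...,::-1]
cv2.imwrite('pics/g1.png',np.hstack([crop(a,225,90,95,120,4),crop(b,140,150,105,120,4)]))
"
```

```text
t 4.2 tcp [0.5407 0.3816 0.1255] chg -0.6333 0.1142 yaw_y 8.03 tilt [0.0064 0.0029] gap 0.647 gf 56.97026252746582 F [ 0.7  1.1 -6.7] q [ 0.45  0.7   1.43 -0.    1.01  0.31]
```

View pics/g1.png

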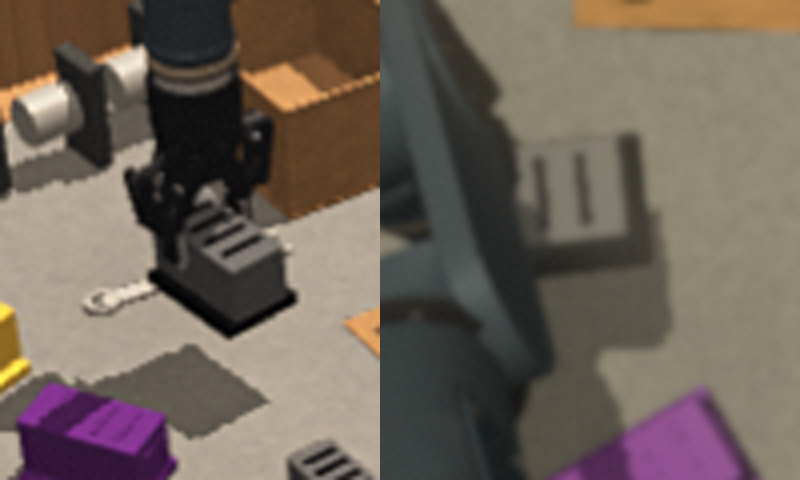

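The pack is held upright, shown at about (230,270) in the left panel, and gripped about 16 mm behind its centre. Now carry it to the front of the mouth.

Emit:
{"op": "apply_moves", "data": {
  "plan": [
    [-0.053,-0.0143,0,0,0,0,1],
    [-0.053,-0.0143,0,0,0,0,1],
    [-0.053,-0.0143,0,0,0,0,1],
    [-0.053,-0.0143,0,0,0,0,1],
    [-0.053,-0.0143,0,0,0,0,1],
    [-0.053,-0.0143,0,0,0,0,1],
    [-0.053,-0.0143,0,0,0,0,1],
    [-0.053,-0.0143,0,0,0,0.009,1]
  ]
}}

```text
t: 5.3
tcp_pos: [0.4832, -0.0565, 0.1212]
tool_rot: [0.659, 0.752, -0.0, -0.001]
force: [0.6, 0.3, -6.2]
finger_gap: 0.646
gripper_force: 56.9
```

Emit:
{"op": "apply_moves", "data": {
  "plan": [
    [0,0,0.0,0,0,0,1],
    [0,0,0.02,0,0,0,1],
    [0,0,0.02,0,0,0,1],
    [0,0,0,0,0,0,1]
  ]
}}

```text
t: 5.8
tcp_pos: [0.4825, -0.0537, 0.0804]
tool_rot: [0.659, 0.752, -0.001, -0.003]
force: [-0.1, -0.1, -6.1]
finger_gap: 0.646
gripper_force: 56.7
```

```bash
python3 -c "
from h import *
s,R=st()
a=snapshot('side')[...,::-1];b=snapshot('top')[...,::-1]
cv2.imwrite('pics/sb.png',a);cv2.imwrite('pics/tb.png',b)
g=lambda a:np.clip(255*(a/255.)**.55,0,255).astype('u1')
cv2.imwrite('pics/g2.png',g(np.vstack([np.hstack([crop(a,290,190,150,130,3),crop(b,360,170,110,130,3)]), crop(b,350,195,130,35,6)])))
"
```

```text
t 5.8 tcp [ 0.4825 -0.0537  0.0804] chg -0.2093 -0.0002 yaw_y 7.55 tilt [-0.0059  0.0022] gap 0.646 gf 56.716017723083496 F [-0.1 -0.1 -6.1] q [-0.34  0.6   1.9   0.    0.65 -0.47]
```

View pics/g2.png

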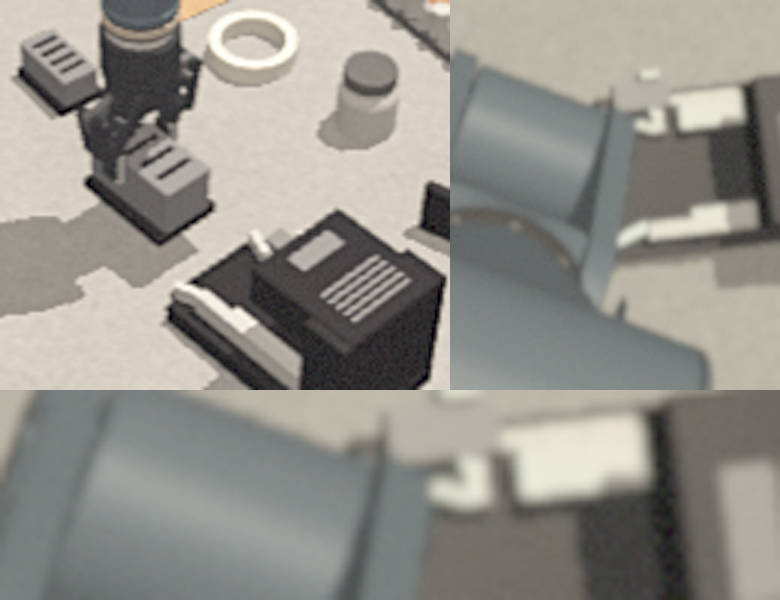

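The pack hangs level in front of the mouth. Its front near foot corner is at side pixel about (344,271) and the −y rail is at about (350–390,285–305); the arm hides it in the top view. I'll check the sideways fit in the side view.

Run:
```python
from h import *
f=lambda x0,y0,k,c:((np.array(c)+.5)/k-.5+[x0,y0])
L=lambda p:np.round([(p-CO)@D,(p-CO)@Y],4)
b=.0804-.033
side=lambda c,z:onz("side",f(290,190,3,c),z)
print("foot front near corner",L(side((162,242),b)),"exp -.138,-.037")
print("foot front far corner",L(side((214,208),b)),"exp y +.037")
print("foot rear near",L(side((86,183),b)))
print("body top front far/near",L(side((209,172),b+.065)),L(side((160,206),b+.065)),"exp y .028 -.028")
for nm,x,y,z in [("rail tip near outer",-.103,-.0505,.0455),("lip start inner near",-.04,-.0315,.0455),("rail outer -40",-.04,-.0505,.0455),("headF-",-.006,-.055,.144),("headF+",-.006,.055,.144),("headR-",.115,-.055,.144),("deck near",-.1,-.0385,.024)]:
    print(nm,((proj("side",CO+D*x+Y*y+[0,0,z])-[290,190]+.5)*3-.5).round(1))
s,_=st();t=CO+D*-.206;print("tool",tool(np.r_[t[:2],.0585]-s["tcp_pos"]))
```

```text
foot front near corner [-0.1433 -0.0338] exp -.138,-.037
foot front far corner [-0.1433  0.0333] exp y +.037
foot rear near [-0.251  -0.0361]
body top front far/near [-0.1351  0.0171] [-0.1326 -0.0463] exp y .028 -.028
rail tip near outer [177.8 275.9]
lip start inner near [240.  303.8]
rail outer -40 [224.8 314.4]
headF- [251.7 263.7]
headF+ [340.9 202.6]
headR- [354.7 344.8]
deck near [189.2 286.8]
t 5.9 tcp [ 0.4842 -0.0544  0.082 ] chg -0.2084 0.0014 yaw_y 7.56 tilt [-0.0013  0.0006] gap 0.645 gf 56.716219782829285 F [ 0.1  0.7 -6.6] q [-0.34  0.6   1.9   0.    0.65 -0.47]
tool [-0.0024 -0.0014  0.0235]
```

Emit:
{"op": "apply_moves", "data": {
  "plan": [
    [0,-0.001,0.012,0,0,0,1],
    [0,0,0.0115,0,0,0,1],
    [-0.01,0,0,0,0,0,1],
    [-0.01,0,0,0,0,0,1],
    [-0.01,0,0,0,0,0,1],
    [-0.005,0,0,0,0,0,1],
    [0,0,0,0,0,0,1]
  ]
}}

```text
t: 6.78
tcp_pos: [0.4883, -0.0906, 0.059]
tool_rot: [0.66, 0.752, 0.0, 0.0]
force: [-0.0, -0.1, -6.4]
finger_gap: 0.647
gripper_force: 56.8
```

```bash
python3 -c "
from h import *
s,R=st()"
```

```text
t 6.78 tcp [ 0.4883 -0.0906  0.059 ] chg -0.1719 0.0007 yaw_y 7.44 tilt [ 0.0006 -0.0002] gap 0.647 gf 56.77731156349182 F [-0.  -0.1 -6.4] q [-0.41  0.65  1.89  0.    0.6  -0.54]
```

Emit:
{"op": "apply_moves", "data": {
  "plan": [
    [-0.005,0,0,0,0,0,1],
    [-0.005,0,0,0,0,0,1],
    [-0.005,0,0,0,0,0,1],
    [-0.004,0,0,0,0,0,1]
  ]
}}

```text
t: 7.28
tcp_pos: [0.4907, -0.1092, 0.0588]
tool_rot: [0.659, 0.752, 0.0, 0.0]
force: [-0.0, -0.2, -6.1]
finger_gap: 0.647
gripper_force: 56.8
```

Emit:
{"op": "apply_moves", "data": {
  "plan": [
    [-0.004,0,0,0,0,0,1],
    [-0.004,0,0,0,0,0,1],
    [-0.004,0,0,0,0,0,1]
  ]
}}

```text
t: 7.65
tcp_pos: [0.4914, -0.1193, 0.0586]
tool_rot: [0.66, 0.751, 0.001, -0.002]
force: [0.2, 6.0, -6.8]
finger_gap: 0.645
gripper_force: 56.9
```

```bash
python3 -c "
from h import *
s,R=st();print(s['force']@D,s['force']@Y,s['ft_torque'])"
```

```text
t 7.65 tcp [ 0.4914 -0.1193  0.0586] chg -0.1431 0.0 yaw_y 7.43 tilt [-0.0017  0.0029] gap 0.645 gf 56.89945936203003 F [ 0.2  6.  -6.8] q [-0.46  0.66  1.86  0.    0.62 -0.59]
-5.940863291984472 0.9859316608568819 [ 1.24568255 -0.1619066   0.10820423]
```

Emit:
{"op": "apply_moves", "data": {
  "plan": [
    [-0.004,0,0,0,0,0,1],
    [-0.004,0,0,0,0,0,1],
    [-0.004,0,0,0,0,0,1]
  ]
}}

```text
t: 8.02
tcp_pos: [0.4926, -0.1299, 0.0584]
tool_rot: [0.66, 0.751, 0.001, -0.003]
force: [2.2, 9.5, -6.1]
finger_gap: 0.648
gripper_force: 56.9
```

```bash
python3 -c "
from h import *
s,R=st();print(s['force']@D,s['force']@Y,s['ft_torque'])"
```

```text
t 8.03 tcp [ 0.4926 -0.1299  0.0584] chg -0.1324 -0.0001 yaw_y 7.43 tilt [-0.0025  0.0048] gap 0.648 gf 56.932278871536255 F [ 2.2  9.5 -6.1] q [-0.48  0.66  1.85  0.01  0.63 -0.61]
-9.106139459007997 3.413643937318958 [ 2.02179008 -0.46092017  0.12818407]
```

Emit:
{"op": "apply_moves", "data": {
  "plan": [
    [-0.003,0,0,0,0,0,1],
    [-0.003,0,0,0,0,0,1],
    [-0.003,0,0,0,0,0,1]
  ]
}}

```text
t: 8.4
tcp_pos: [0.4938, -0.1385, 0.0585]
tool_rot: [0.66, 0.752, 0.001, -0.003]
force: [1.5, 7.8, -5.7]
finger_gap: 0.646
gripper_force: 56.9
```

```bash
python3 -c "
from h import *
s,R=st();print(s['force']@D,s['force']@Y,s['ft_torque'])
b=snapshot('top')[...,::-1];a=snapshot('side')[...,::-1]
g=lambda a:np.clip(255*(a/255.)**.55,0,255).astype('u1')
cv2.imwrite('pics/g3.png',g(np.hstack([crop(a,315,225,95,100,4),crop(b,400,180,100,100,4)])))"
```

```text
t 8.4 tcp [ 0.4938 -0.1385  0.0585] chg -0.1238 -0.0001 yaw_y 7.45 tilt [-0.0026  0.0047] gap 0.646 gf 56.946340799331665 F [ 1.5  7.8 -5.7] q [-0.49  0.66  1.84  0.    0.64 -0.63]
-7.572482405387299 2.5339421088576475 [ 1.6961482  -0.34512929  0.00268936]
```

View pics/g3.png

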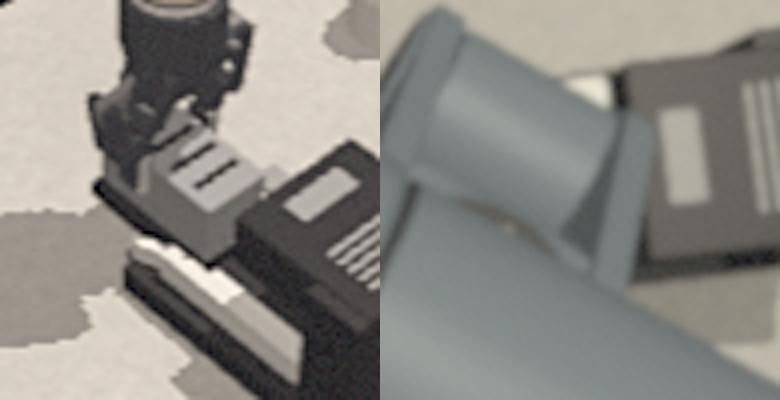

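The pack sits between the rails, its front now at about side pixel (368,290), behind the white −y rail. The force has passed its peak of about 9 N, so I'll keep going.

Emit:
{"op": "apply_moves", "data": {
  "plan": [
    [-0.004,0,0,0,0,0,1],
    [-0.004,0,0,0,0,0,1],
    [-0.004,0,0,0,0,0,1],
    [-0.004,0,0,0,0,0,1],
    [-0.004,0,0,0,0,0,1]
  ]
}}

```text
t: 9.12
tcp_pos: [0.4964, -0.1584, 0.0584]
tool_rot: [0.66, 0.751, 0.001, -0.003]
force: [2.7, 9.2, -5.2]
finger_gap: 0.649
gripper_force: 57.1
```

Emit:
{"op": "apply_moves", "data": {
  "plan": [
    [-0.004,0,0,0,0,0,1],
    [-0.004,0,0,0,0,0,1],
    [-0.004,0,0,0,0,0,1]
  ]
}}

```text
t: 9.5
tcp_pos: [0.4979, -0.1701, 0.0584]
tool_rot: [0.66, 0.751, 0.001, -0.003]
force: [2.4, 9.2, -5.9]
finger_gap: 0.644
gripper_force: 57.0
```

```bash
python3 -c "
from h import *
s,R=st();print(s['force']@D,s['force']@Y,s['ft_torque'])"
```

```text
t 9.5 tcp [ 0.4979 -0.1701  0.0584] chg -0.0919 -0.0001 yaw_y 7.39 tilt [-0.0026  0.0057] gap 0.644 gf 57.03002750873566 F [ 2.4  9.2 -5.9] q [-0.54  0.67  1.81  0.01  0.66 -0.68]
-8.823001744747044 3.604976832379577 [ 1.86643815 -0.40190498 -0.106975  ]
```

Emit:
{"op": "apply_moves", "data": {
  "plan": [
    [-0.004,0,0,0,0,0,1],
    [-0.004,0,0,0,0,0,1],
    [-0.004,0,0,0,0,0,1],
    [-0.004,0,0.0005,0,0,0,1],
    [-0.004,0,0.0005,0,0,0,1],
    [-0.004,0,0,0,0,0,1],
    [0,0,0,0,0,0,1]
  ]
}}

```text
t: 10.38
tcp_pos: [0.501, -0.1935, 0.0582]
tool_rot: [0.66, 0.751, 0.001, -0.003]
force: [0.8, 9.9, 0.8]
finger_gap: 0.645
gripper_force: 57.8
```

```bash
python3 -c "
from h import *
s,R=st();print(s['force']@D,s['force']@Y,s['ft_torque'])"
```

```text
t 10.38 tcp [ 0.501  -0.1935  0.0582] chg -0.0683 -0.0001 yaw_y 7.4 tilt [-0.0026  0.0059] gap 0.645 gf 57.796998023986816 F [0.8 9.9 0.8] q [-0.58  0.68  1.78  0.01  0.68 -0.71]
-9.725606856326094 2.123870236143391 [ 1.78535941 -0.26840594 -0.01225429]
```

The pack now rests on the deck. I'll open the fingers only part way, to stay clear of the catch tab, and rise.

Emit:
{"op": "apply_moves", "data": {
  "plan": [
    [0,0,0,0,0,0,-0.56],
    [0,0,0,0,0,0,-0.56],
    [0,0,0,0,0,0,-0.56],
    [0,0,-0.01,0,0,0,-0.56],
    [0,0,-0.02,0,0,0,-0.56],
    [0,0,-0.03,0,0,0,-0.56],
    [0,0,0,0,0,0,-0.56]
  ]
}}

```text
t: 11.25
tcp_pos: [0.5038, -0.1982, 0.1204]
tool_rot: [0.659, 0.752, 0.0, 0.003]
force: [0.3, -0.4, -0.9]
finger_gap: 0.781
gripper_force: 0.0
```

```bash
python3 -c "
from h import *
s,R=st();print(s['force']@D,s['force']@Y,s['ft_torque'])
a=snapshot('side');cv2.imwrite('pics/s3.png',a[...,::-1])
for x in(-.052,): print((proj('side',CO+D*(x-.055)-Y*.028+[0,0,.089])),proj('side',CO+D*(x-.055)+Y*.028+[0,0,.089]))"
```

```text
t 11.25 tcp [ 0.5038 -0.1982  0.1204] chg -0.0632 0.0021 yaw_y 7.5 tilt [ 0.005  -0.0034] gap 0.781 gf 0.0 F [ 0.3 -0.4 -0.9] q [-0.58  0.57  1.75 -0.    0.81 -0.71]
0.45798987618043324 0.202382459607967 [0.02176328 0.01602877 0.0456558 ]
[354.17283253 266.09246588] [368.89498084 256.4110828 ]
```

Emit:
{"op": "apply_moves", "data": {
  "plan": [
    [0.02,-0.001,0,0,0,0,1],
    [0.03,-0.001,0,0,0,0,1],
    [0.03,0,0,0,0,0,1],
    [0,0,0.02,0,0,0,1],
    [0,0,0.03,0,0,0,1],
    [0,0,0.025,0,0,0,1],
    [0,0,0.01,0,0,0,1],
    [0,0,0,0,0,0,1]
  ],
  "force": 30
}}

```text
t: 12.3
tcp_pos: [0.4887, -0.117, 0.032]
tool_rot: [0.659, 0.752, -0.0, -0.001]
force: [0.1, 0.6, 0.1]
finger_gap: -0.001
gripper_force: 0.0
```

```bash
python3 -c "
from h import *
s,R=st();print(s['force']@D,s['force']@Y,s['ft_torque'])
b=snapshot('top')[...,::-1];a=snapshot('side')[...,::-1]
g=lambda a:np.clip(255*(a/255.)**.55,0,255).astype('u1')
cv2.imwrite('pics/g4.png',g(np.hstack([crop(a,315,225,95,100,4),crop(b,400,180,100,100,4)])))"
```

```text
t 12.3 tcp [ 0.4887 -0.117   0.032 ] chg -0.1457 -0.0023 yaw_y 7.53 tilt [-0.0026  0.0013] gap -0.001 gf 0.0 F [0.1 0.6 0.1] q [-0.46  0.71  1.88  0.    0.56 -0.59]
-0.548422975086545 0.2122068719694607 [ 0.0132739  -0.00328395  0.05088959]
```

View pics/g4.png

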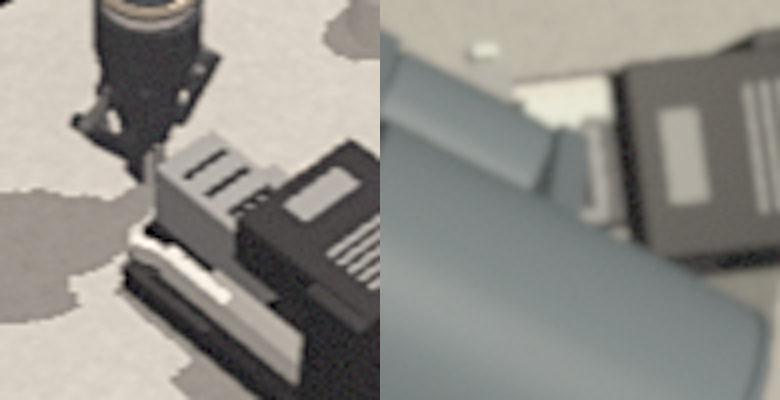

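The pack sits upright in the bay with the closed fingers behind its rear face at about side pixel (350,265). Now push.

Emit:
{"op": "apply_moves", "data": {
  "plan": [
    [-0.008,0.002,0,0,0,0,1],
    [-0.008,0,0,0,0,0,1],
    [-0.004,0,0,0,0,0,1],
    [-0.003,0,0,0,0,0,1],
    [-0.003,0,0,0,0,0,1],
    [-0.003,0,0,0,0,0,1],
    [-0.003,0,0,0,0,0,1]
  ]
}}

```text
t: 13.28
tcp_pos: [0.4936, -0.1452, 0.0325]
tool_rot: [0.66, 0.751, 0.001, -0.004]
force: [1.4, 14.6, 3.4]
finger_gap: -0.002
gripper_force: 0.0
```

```bash
python3 -c "
from h import *
s,R=st();print(s['force']@D,s['force']@Y,s['ft_torque'])"
```

```text
t 13.28 tcp [ 0.4936 -0.1452  0.0325] chg -0.1171 -0.0012 yaw_y 7.42 tilt [-0.0052  0.0066] gap -0.002 gf 0.0 F [ 1.4 14.6  3.4] q [-0.51  0.71  1.85  0.01  0.59 -0.64]
-14.24908824769054 3.263057506965052 [ 1.68931009 -0.24132667  0.00534215]
```

Emit:
{"op": "apply_moves", "data": {
  "plan": [
    [-0.003,0,0,0,0,0,1],
    [-0.003,0,0,0,0,0,1],
    [-0.003,0,0,0,0,0,1]
  ]
}}

```text
t: 13.65
tcp_pos: [0.4946, -0.1539, 0.0324]
tool_rot: [0.66, 0.751, 0.001, -0.004]
force: [2.1, 14.1, 2.8]
finger_gap: -0.002
gripper_force: 0.0
```

Emit:
{"op": "apply_moves", "data": {
  "plan": [
    [-0.003,0,0,0,0,0,1],
    [-0.003,0,0,0,0,0,1],
    [-0.003,0,0,0,0,0,1],
    [-0.003,0,0,0,0,0,1]
  ]
}}

```text
t: 14.15
tcp_pos: [0.4961, -0.1656, 0.0324]
tool_rot: [0.66, 0.751, 0.001, -0.005]
force: [2.3, 14.0, 2.6]
finger_gap: -0.004
gripper_force: 0.0
```

```bash
python3 -c "
from h import *
s,R=st();print(s['force']@D,s['force']@Y,s['ft_torque'])"
```

```text
t 14.15 tcp [ 0.4961 -0.1656  0.0324] chg -0.0965 -0.0013 yaw_y 7.4 tilt [-0.0057  0.0074] gap -0.004 gf 0.0 F [ 2.3 14.   2.6] q [-0.54  0.72  1.82  0.01  0.61 -0.67]
-13.581033804847067 4.079829192703783 [ 1.74400984 -0.22720499 -0.06977551]
```

Emit:
{"op": "apply_moves", "data": {
  "plan": [
    [-0.002,0,0,0,0,0,1],
    [-0.002,0,0,0,0,0,1],
    [-0.002,0,0,0,0,0,1],
    [-0.002,0,0,0,0,0,1],
    [-0.002,0,0,0,0,0,1],
    [-0.002,0,0,0,0,0,1]
  ]
}}

```text
t: 14.9
tcp_pos: [0.4978, -0.1789, 0.0323]
tool_rot: [0.659, 0.752, 0.0, -0.004]
force: [-0.3, 7.7, 0.6]
finger_gap: -0.002
gripper_force: 0.0
```

Emit:
{"op": "apply_moves", "data": {
  "plan": [
    [-0.002,0,0,0,0,0,1],
    [-0.002,0,0,0,0,0,1],
    [-0.002,0,0,0,0,0,1]
  ]
}}

```text
t: 15.28
tcp_pos: [0.4986, -0.1848, 0.0322]
tool_rot: [0.659, 0.752, 0.0, -0.004]
force: [-0.2, 8.2, 1.2]
finger_gap: 0.0
gripper_force: 0.0
```

```bash
python3 -c "
from h import *
s,R=st();print(s['force']@D,s['force']@Y,s['ft_torque'])"
```

```text
t 15.28 tcp [ 0.4986 -0.1848  0.0322] chg -0.0772 -0.0014 yaw_y 7.53 tilt [-0.0055  0.0055] gap 0.0 gf 0.0 F [-0.2  8.2  1.2] q [-0.57  0.72  1.8   0.    0.62 -0.7 ]
-8.126984240076425 0.8871828473217562 [ 1.05544637 -0.04557255  0.13242997]
```

Emit:
{"op": "apply_moves", "data": {
  "plan": [
    [-0.0015,0,0,0,0,0,1],
    [-0.0015,0,0,0,0,0,1],
    [-0.0015,0,0,0,0,0,1]
  ]
}}

```text
t: 15.65
tcp_pos: [0.4992, -0.1891, 0.0322]
tool_rot: [0.659, 0.752, 0.0, -0.004]
force: [0.9, 8.9, 1.1]
finger_gap: 0.004
gripper_force: 0.0
```

Emit:
{"op": "apply_moves", "data": {
  "plan": [
    [-0.0015,0,0,0,0,0,1],
    [-0.0015,0,0,0,0,0,1]
  ]
}}

```text
t: 15.9
tcp_pos: [0.4996, -0.1921, 0.0322]
tool_rot: [0.659, 0.752, 0.0, -0.004]
force: [0.6, 8.7, 1.5]
finger_gap: -0.002
gripper_force: 0.0
```

Emit:
{"op": "apply_moves", "data": {
  "plan": [
    [-0.0015,0,0,0,0,0,1],
    [-0.0015,0,0,0,0,0,1]
  ]
}}

```text
t: 16.15
tcp_pos: [0.5, -0.195, 0.0322]
tool_rot: [0.659, 0.752, 0.0, -0.004]
force: [0.5, 9.1, 1.6]
finger_gap: -0.001
gripper_force: 0.0
```

Emit:
{"op": "apply_moves", "data": {
  "plan": [
    [-0.0015,0,0,0,0,0,1],
    [-0.0015,0,0,0,0,0,1]
  ]
}}

```text
t: 16.4
tcp_pos: [0.5005, -0.1983, 0.0322]
tool_rot: [0.659, 0.752, 0.0, -0.004]
force: [-0.5, 12.2, 2.1]
finger_gap: -0.002
gripper_force: 0.0
```

Emit:
{"op": "apply_moves", "data": {
  "plan": [
    [-0.001,0,0,0,0,0,1],
    [-0.001,0,0,0,0,0,1]
  ]
}}

```text
t: 16.65
tcp_pos: [0.5, -0.1983, 0.0323]
tool_rot: [0.659, 0.752, 0.001, -0.005]
force: [1.4, 16.2, 5.2]
finger_gap: 0.001
gripper_force: 0.0
```

```bash
python3 -c "
from h import *
s,R=st();print(s['force']@D,s['force']@Y,s['ft_torque'])
b=snapshot('top')[...,::-1];a=snapshot('side')[...,::-1]
g=lambda a:np.clip(255*(a/255.)**.55,0,255).astype('u1')
cv2.imwrite('pics/s5.png',a);cv2.imwrite('pics/t5.png',b)"
```

```text
t 16.65 tcp [ 0.5    -0.1983  0.0323] chg -0.0636 -0.0018 yaw_y 7.54 tilt [-0.0071  0.0084] gap 0.001 gf 0.0 F [ 1.4 16.2  5.2] q [-0.59  0.73  1.79  0.01  0.64 -0.72]
-15.884513278134522 3.4785514436036133 [ 1.95969658 -0.2809802   0.38414326]
```

The TCP has stopped at the back, with 16 N. One slightly firmer, still gentle, press; then back off and look at the catch.

Emit:
{"op": "apply_moves", "data": {
  "plan": [
    [-0.001,0,0,0,0,0,1],
    [-0.001,0,0,0,0,0,1],
    [-0.001,0,0,0,0,0,1]
  ]
}}

```text
t: 17.12
tcp_pos: [0.4998, -0.1982, 0.0323]
tool_rot: [0.659, 0.752, 0.002, -0.007]
force: [4.3, 25.7, 6.9]
finger_gap: 0.003
gripper_force: 0.0
```

Emit:
{"op": "apply_moves", "data": {
  "plan": [
    [0.005,0,0,0,0,0,1],
    [0.02,0,0,0,0,0,1],
    [0.04,0,0,0,0,0,1],
    [0.03,0,-0.02,0,0,0,1],
    [0.06,0,-0.05,0,0,0,1],
    [0.06,0,-0.05,0,0,0,1],
    [0.06,0,0,0,0,0,1],
    [0,0,0,0,0,0,1]
  ]
}}

```text
t: 18.12
tcp_pos: [0.4689, 0.0462, 0.1335]
tool_rot: [0.657, 0.754, 0.0, -0.0]
force: [0.0, -0.5, -0.2]
finger_gap: 0.003
gripper_force: 0.0
```

```bash
python3 -c "
from h import *
s,R=st()
b=snapshot('top')[...,::-1];a=snapshot('side')[...,::-1];o=cv2.imread('pics/top0.png')
g=lambda a:np.clip(255*(a/255.)**.55,0,255).astype('u1')
cv2.imwrite('pics/g6.png',g(np.vstack([np.hstack([crop(b,400,180,75,75,5),crop(o,400,180,75,75,5)]),crop(a,335,240,150,44,5)])))"
```

```text
t 18.12 tcp [0.4689 0.0462 0.1335] chg -0.3101 -0.0007 yaw_y 7.86 tilt [-0.0001  0.0003] gap 0.003 gf 0.0 F [ 0.  -0.5 -0.2] q [-0.14  0.48  1.91  0.    0.75 -0.28]
```

View pics/g6.png

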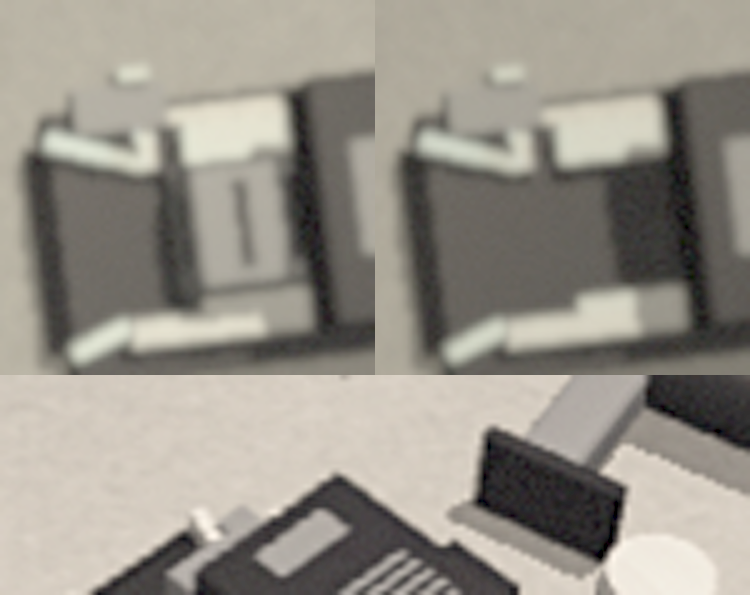

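The pack is in the bay with its rear edge just past the catch. The catch tab is at (132,73), the same as in the starting picture on the right; while pushed aside it sat about 2 px farther out. So it has clicked back, and the robot is clear.

```bash
python3 -c "
from station import *
print(sign_off())"
```

```text
the job is handed in; nothing more can be done
None
```

The larger pack is in the charger against the stop, and the last picture shows the catch back in its starting position behind it. The wrist force I read while inserting it peaked at about 27 N, and the robot is clear. I handed the job in at about 18 s of the 58 s allowed; sign-off returned no verdict.

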